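Pack the service kit into its cut-foam tray

ROBOT

A 6-joint arm with a two-finger parallel gripper is mounted at the origin on a cart in front of the work surface, level with it; the furniture and walls round the work are solid. World frame = base frame: x ahead of the robot, y to its left, z up, the work surface at z = 0. Lengths are in mm, angles in rad, forces in N, time in s.
With the tool pointing down it reaches from about 325 to 900 mm from the base axis. Payload 6.1 kg.
Tool frame: the origin (TCP) lies between the finger pads; the fingertips stand 25 mm ahead of it and the grasp point (between the pads) lies 6 mm ahead of it (r.tip_extent is the distance from the TCP to the fingertips, in mm); z points along the fingers, y is the line along which they close (so a half turn about z gives the same grasp; the last joint's range is limited). The gripper opens to 85 mm and grips with 20 to 120 N. Pads are 22 mm wide; open, the fingers measure 114 mm over their backs; the gripper's body (76 mm by 85 mm) begins 54 mm behind the grasp point. The pads swing forward as they close: fully open they stand 13 mm farther back than shut.
Start: joints at [-1.345, 0.22, 1.526, -0, 1.395, -0.126], TCP at [215.36, -586.716, 256.3] pointing down, gripper open.
Joint ranges: [-2.98, 2.98], [-0.91, 2.08], [0.09, 2.57], [-1.24, 4.39], [0.2, 2.65], [-2.68, 2.68]. Speed limits (rad/s): [2.57, 2.57, 3.01, 3.14, 3.14, 3.14].

INTERFACE

Orientations are given as a unit quaternion [w, x, y, z].
In Python, from cell import r gives the robot as it stands.
- The arm moves only by the shell command python3 -m pendant 'ROWS' [OPENING]. ROWS is a JSON object of lists of equal length, an entry for each row: "dp": the shift along the tool's x, y, z in cm, a list of three; "spin": the turn about the tool's z in rad. A call has exactly 8 rows; each row shifts and turns the commanded pose from where the row before left it, along the tool's axes as they then stand; what a row does not reach is not made up. A row lasts 1/10 s, in which the tool goes at most 50 mm and 8.59 degrees, less where a joint would pass 70% of its speed; a pose out of reach is approached as far as the arm can. A call is refused whole if a number of a shift passes 5 or a number of a turn 0.15, either way. A call with a gripper value outside its range is refused whole. OPENING is the closure in counts, from 0 (fully open) to 255 (shut), set as the call begins (- or left out, the last holds). The fingers move at their own pace and stop on an object; the grip force is fixed at half the most. Time passes only in rows, so rows that do not move let the fingers close, or fill a call up. It gives the time, the measured TCP pose, the force, the opening and the grip force at its end, in the units of the state.
- r.get_state(): the state, without advancing time (a new reading comes with each control period).
- r.get_image(name): name is "side" or "top"; returns the picture (400x640x3 uint8, blue, green, red); there is no depth.
- r.get_calibration(name): a dict with "camera_matrix" (3x3 intrinsics, pixels), "R" (3x3) and "t" (3): a world point X has camera coordinates R X + t. Camera axes: x right, y down, z forward; pixel columns grow to the right and rows downward; lengths in mm; the calibration is good to about 2 mm. A picture is of the moment at which its call begins. get_calibration takes no time and is no camera call.
- r.sign_off(): hands the job in; it is judged then, once.
The state is a dict: "clock": time; "qpos": joint angles; "qvel": joint speeds; "joint_efforts": joint torques, N m; "position": TCP position; "tool_rot": TCP orientation; "ft_force": force on the tool from outside, world axes, zero at the start; "wrist_torque": the same for the moment, N m; "gripper_width": opening from 0.0 (shut) to 1.0 (fully open); "grasp_force": force on a finger pad.
Only numpy, scipy, OpenCV 4.12 (cv2) and the standard library are available. Lean on these libraries where they do the work, as an engineer would, in place of code of your own. Each camera call takes 0.05 s, during which the arm holds its last target. There are 200 camera calls.

TASK

Pack the service kit for a call-out: put the nose pliers, the screwdriver, the reel of solder and the box of fuses each into the foam pocket cut to its shape, lying flat on the pocket floor. Do not shift or knock over the flux bottle and the heat sink that stand by.

Things in the scene. Friction and masses are not known exactly. Their poses are not given: they have to be found in the camera images.
- pliers: Nose pliers, blue handle grips, steel nose, 156 mm long, 48 mm wide, 13 mm thick, lying flat. Origin: middle of the length, on the underside. Long axis y: handles towards +y (full width from y = +32 to +60, rounded, widest 5 to 8 mm up; a gap between them beyond +34), nose 20 mm wide, y = -16 to -78. 65 to 105 g, balance near y = +12; grip across both handles, along x, at y = +30 to +45.
- screwdriver: Precision screwdriver, black ribbed handle with red cap, thin steel blade, 161 mm long, 11 mm thick and high, lying flat. Origin: middle of the length, on the underside. Long axis y: handle y = -19 to +80 (red cap at +80), blade towards -y. About 22 g; grip the handle, along x, at y = 0 to +40.
- reel: Reel of solder wire, light grey, round, 53 mm across and 24 mm high, resting on its flat flange, axis z. Origin: centre of the underside. 75 to 145 g.
- fuse_box: Small beige card box of fuses, 30 mm (x) by 50 mm (y), 16 mm high. Origin: centre of the underside. About 30 g.
- foam_pliers: Black foam module fixed in the tray, 76 x 190 mm (x, y), 20 mm thick, pocket floor yellow, pocket corners bevelled 5 to 10 mm. Origin: centre of its underside, under the pocket's centre; z up. Pocket for the pliers, 6 mm deep, floor at z = 14 mm: wide handle part 64 mm, y = -26 to +86; narrow nose part 36 mm, y = -86 to -26. They only drop in nose towards -y, their origin over this one, axes alike.
- foam_driver: Black foam module fixed in the tray, 76 x 190 mm (x, y), 20 mm thick, pocket floor yellow, pocket corners bevelled 5 to 10 mm. Origin: centre of its underside, under the pocket's centre; z up. Slim slot for the screwdriver along y, 27 x 178 mm, 5 mm deep, floor at z = 15 mm; half way it widens to 66 mm (finger scoops, y = -22 to +22). The screwdriver may lie either way round.
- foam_reel: Black foam module fixed in the tray, 76 x 95 mm (x, y), 20 mm thick, pocket floor yellow, pocket corners bevelled 5 to 10 mm. Origin: centre of its underside, under the pocket's centre; z up. Round pocket for the solder reel, 69 mm across, 10 mm deep, floor at z = 10 mm.
- foam_fuse: Black foam module fixed in the tray, 76 x 95 mm (x, y), 20 mm thick, pocket floor yellow, pocket corners bevelled 5 to 10 mm. Origin: centre of its underside, under the pocket's centre; z up. Rectangular pocket for the fuse box, 46 mm (x) by 66 mm (y), 8 mm deep, floor at z = 12 mm.
- flux_bottle: Bystander: small white bottle with a red collar and an upright needle tip, 38 mm across, 118 mm high. Origin: centre of the underside. To be left where it is.
- heat_sink: Bystander: finned bare-metal heat sink, 30 x 35 x 18 mm. Origin: centre of the underside. To be left where it is.
Not all that is in view belongs to the job. What is shaped like the fuse_box but brown or turquoise is not meant.

How it is judged:
By the outcome, as a careful person would: the job done as asked, in the order asked, and still so for the second after the job is handed in, with the robot touching nothing.
It also fails if it takes over 106 s, if anything falls off the work surface, if the arm or the gripper's body presses on something with over 40 N, if the wrist force passes 120 N, or if a joint passes its speed limit or range.

## Working session

There is one attempt and no reset: what is moved stays moved. The work goes in short steps, Python scripts to look and compute and a shell command to move; the robot and the scene stay as the last step left them, time stands still between calls to the robot, and variables do not carry over. Pictures are saved under pics/ and viewed, at most 19 in all, crops included, and the job is handed in when it is done.

```bash
mkdir -p pics; ls; python3 - <<'E'
from cell import r
import cv2,numpy as np
print(r.get_state())
for n in("top","side"):
    cv2.imwrite(f"pics/{n}0.png",r.get_image(n)); c=r.get_calibration(n); print(n,c)
E
```

```text
pics
{'clock': 0.0, 'qpos': array([-1.34508943e+00,  2.21237302e-01,  1.52763385e+00,  2.46122491e-05,
        1.39468474e+00, -1.26118855e-01]), 'qvel': array([ 0.00050461,  0.00082863, -0.00092402, -0.00059949,  0.00054652,
       -0.00080735]), 'joint_efforts': array([ 8.77878792e-04, -4.96896780e+01, -3.89393985e+01, -1.36811077e-04,
        1.10323465e-02,  6.10035030e-06]), 'position': array([ 215.24842122, -586.16671849,  255.18023018]), 'tool_rot': array([-9.81008309e-04,  9.84567094e-01,  1.75004780e-01, -3.67600723e-05]), 'ft_force': array([-0.67871797,  0.43028374, -0.16329504]), 'wrist_torque': array([-0.04524063, -0.00382865, -0.01013247]), 'grasp_force': 0.0, 'gripper_width': 1.000351011050322}
top {'camera_matrix': array([[486.90675924,   0.        , 314.19182488],
       [  0.        , 486.90675924, 193.42984526],
       [  0.        ,   0.        ,   1.        ]]), 'R': array([[-0.02853195, -0.99952982, -0.01122829],
       [-0.98389469,  0.03006502, -0.17620253],
       [ 0.17645726,  0.00602006, -0.98428989]]), 't': array([-104.89501094,  531.73002297, 1038.14592118])}
side {'camera_matrix': array([[481.50139134,   0.        , 316.34704841],
       [  0.        , 481.50139134, 196.97826799],
       [  0.        ,   0.        ,   1.        ]]), 'R': array([[-0.93828038, -0.3456411 ,  0.01273409],
       [-0.14231137,  0.35223991, -0.92502677],
       [ 0.31524182, -0.86974667, -0.37968845]]), 't': array([ 462.78326537,  153.23767925, 1089.9087413 ])}
```

View pics/top0.png

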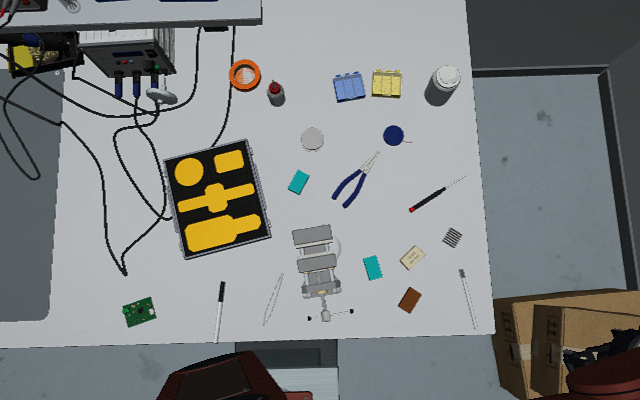

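View pics/side0.png

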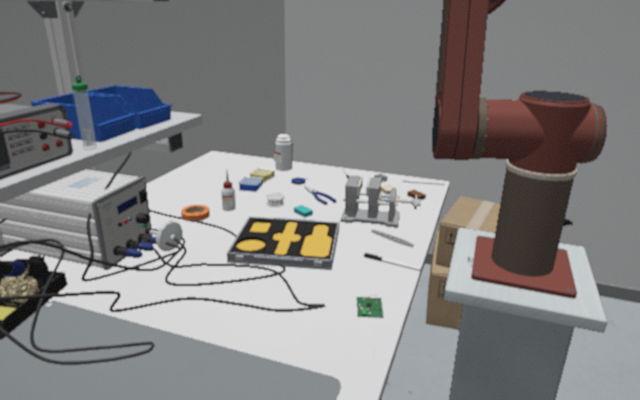

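Top view: tray at about (217,199) (reel pocket (188,172), fuse (229,160), driver (217,197), pliers (222,235)). Pliers are at (355,180) with the nose up-right, screwdriver at (437,195) with its cap at (411,210), grey reel at (312,139), and beige box at (412,257). Bottle is at (276,93), heat sink at (452,237), and a vise at (318,260).

```bash
cat > h.py <<'E'
from cell import r
import cv2,numpy as np
C={n:r.get_calibration(n) for n in("top","side")}
def ray(n,uv):
    c=C[n];o=-c["R"].T@c["t"];d=c["R"].T@np.linalg.inv(c["camera_matrix"])@[uv[0],uv[1],1.]
    return o,d/np.linalg.norm(d)
def plane(n,uv,z):
    o,d=ray(n,uv);return (o+d*(z-o[2])/d[2])
def pix(n,X):
    c=C[n];p=c["camera_matrix"]@(c["R"]@np.array(X,float)+c["t"]);return p[:2]/p[2]
def tri(a,b):
    (o1,d1),(o2,d2)=ray("top",a),ray("side",b)
    s=np.linalg.lstsq(np.c_[d1,-d2],o2-o1,rcond=None)[0]
    p,q=o1+s[0]*d1,o2+s[1]*d2;return (p+q)/2,np.linalg.norm(p-q)
def blobs(n,im,lo,hi,roi,z,amin=15):
    x0,y0,x1,y1=roi;h=cv2.cvtColor(im,cv2.COLOR_BGR2HSV)
    m=np.zeros(im.shape[:2],np.uint8);m[y0:y1,x0:x1]=cv2.inRange(h,lo,hi)[y0:y1,x0:x1]
    out=[]
    for c in cv2.findContours(m,cv2.RETR_EXTERNAL,cv2.CHAIN_APPROX_NONE)[0]:
        if cv2.contourArea(c)<amin: continue
        k=np.zeros_like(m);cv2.drawContours(k,[c],-1,1,-1);v,u=np.nonzero(k)
        P=np.array([plane(n,p,z)[:2] for p in c[:,0]],np.float32)
        Q=np.array([plane(n,p,z)[:2] for p in np.c_[u,v]],np.float32)
        rc=cv2.minAreaRect(P)
        out.append(dict(px=np.round([u.mean(),v.mean()],1),xy=Q.mean(0).round(1),rect=np.round(rc[0]+rc[1]+(rc[2],),1),P=P,Q=Q))
    return out
def show(t,bs):
    for b in bs: print(t,b["px"],b["xy"],b["rect"])
E
python3 - <<'E'
from h import *
t=cv2.imread("pics/top0.png");s=cv2.imread("pics/side0.png")
show("pocket",blobs("top",t,(15,120,120),(35,255,255),(160,135,275,262),17,100))
show("pocketS",blobs("side",s,(13,120,100),(35,255,255),(228,215,342,268),17,30))
show("tray dark",blobs("top",t,(0,0,0),(180,255,60),(160,135,275,262),23,2000))
show("pliers blue",blobs("top",t,(105,90,40),(130,255,255),(325,145,385,212),7,30))
show("cap",blobs("top",t,(0,120,100),(10,255,255),(400,195,425,218),6,3))
show("drv",blobs("top",t,(0,0,0),(180,255,70),(402,170,475,215),6,10))
show("reel",blobs("top",t,(0,0,0),(180,60,185),(295,122,330,157),20,50))
show("fuse",blobs("top",t,(15,40,120),(40,255,255),(395,240,432,275),16,30))
cv2.imwrite("pics/crop.png",cv2.resize(t[115:285,285:485],None,fx=4,fy=3.5,interpolation=2))
cv2.imwrite("pics/crops.png",cv2.resize(s[160:270,220:460],None,fx=3.3,fy=3.3,interpolation=2))
print(pix("top",[215,-587,0]))
E
```

```text
pocket [218.3 230.7] [454.7  99. ] [457.5  88.4  63.2 172.2  13.2]
pocket [215.5 197.3] [531.6 105.9] [531.6 105.9  64.8 178.7  12.6]
pocket [188.6 171.5] [594.2 168.9] [594.3 168.1  65.4  64.   88.2]
pocket [228.4 161. ] [616.2  76.6] [616.6  76.7  43.2  65.9  12.7]
pocketS [250.6 244.9] [595.5 167.7] [595.6 166.9  60.7  63.5  90. ]
pocketS [316.9 242.2] [456.3  96.5] [459.8  82.1  67.3 170.7  13.3]
pocketS [259.9 227. ] [617.8  73.9] [618.3  73.6  50.6  57.7  21.7]
pocketS [285.9 237.8] [533.7 102.7] [535.8  97.4  68.1 174.3  25.1]
tray dark [215.4 198.3] [528.8 105.1] [531.  104.9 228.6 192.9  13.2]
pliers blue [354.7 191.2] [ 538. -214.] [ 539.6 -215.4   14.4   92.    55.9]
pliers blue [344.6 183.5] [ 556.7 -191.5] [ 557.7 -192.7   14.2   93.2   44.7]
drv [428.6 198.2] [ 516.4 -383.3] [ 517.6 -384.8   10.3   87.3   30.7]
reel [311.7 139.3] [ 661.4 -118.2] [ 663.5 -117.8   53.7   60.4   88.2]
fuse [412.1 257.1] [ 382.7 -334.9] [ 382.4 -335.3   29.4   48.1   42.3]
[530.14336842 330.77626047]
```

View pics/crop.png

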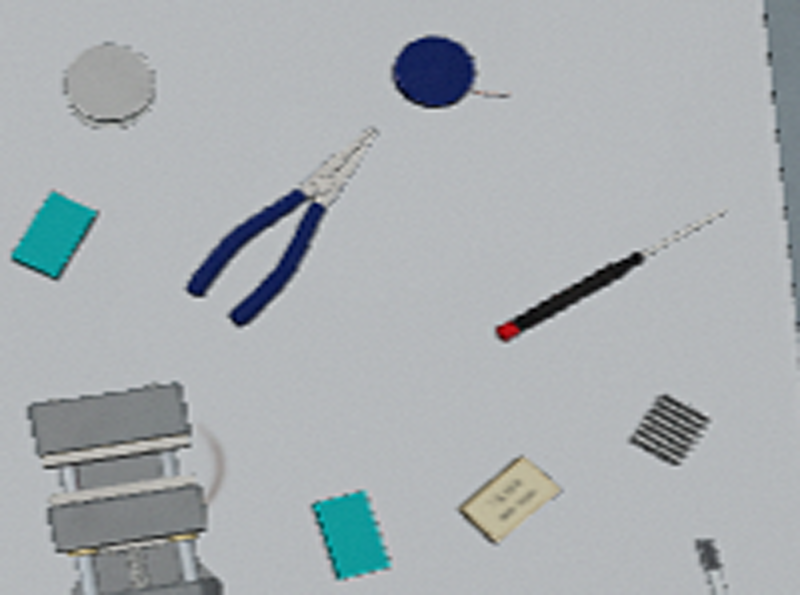

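View pics/crops.png

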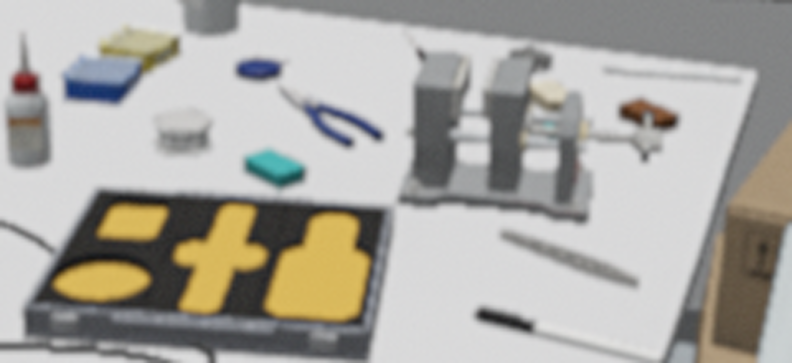

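Crops: the pliers' nose tip is at about top px (379,152), handle ends at (333,199) and (344,207). The cap is at (412,210). The beige box's long axis runs from lower left to upper right, and the vise stands about 100 mm tall beside the route.

```bash
cat >> h.py <<'E'
def go(x,y,z,yaw_y=None,tip=None):
    """deltas (tool axes, cm / rad) from the measured pose to TCP x,y,z with tool y axis at yaw_y deg (mod 180)"""
    s=r.get_state();p=s["position"];q=s["tool_rot"]
    from scipy.spatial.transform import Rotation as R
    M=R.from_quat([q[1],q[2],q[3],q[0]]).as_matrix();d=M.T@(np.array([x,y,z])-p)/10
    cur=np.degrees(np.arctan2(M[1,1],M[0,1]));sp=0
    if yaw_y is not None:
        for k in(-360,-180,0,180,360):
            e=yaw_y+k-cur
            if -181<e<181: print("  spin option",round(-np.radians(e),3),"j6->~",round(np.arctan2(y,x)+np.pi/2-np.radians(yaw_y+k+90),2))
    print("t",round(s["clock"],2),"pos",p.round(1),"ycur",round(cur,1),"dp cm",d.round(2),"w",round(s["gripper_width"],3),"tilt",M[:,2].round(3))
E
python3 - <<'E'
from h import *
t=cv2.imread("pics/top0.png");s=cv2.imread("pics/side0.png")
for a in((378.8,152.1),(333,198.7),(344,207)): print(plane("top",a,6)[:2].round(1))
b=blobs("top",t,(105,90,40),(130,255,255),(325,145,385,212),7,30)
Q=np.vstack([x["Q"] for x in b]);print("pl mean",Q.mean(0))
u=np.array([np.cos(np.radians(140.3)),np.sin(np.radians(140.3))]);print("along",(Q@u).min(),(Q@u).max(),"across",(Q@[-u[1],u[0]]).min(),(Q@[-u[1],u[0]]).max())
b=blobs("side",s,(105,90,40),(130,255,255),(300,180,345,208),7,10);show("side pl",b)
b=blobs("top",t,(0,0,0),(180,60,185),(295,122,330,157),24,50)[0]["Q"];print("reel x",b.min(0),b.max(0))
for z in (12,17,22):
  print(z,[ (plane("top",a,z)-plane("side",c,z))[:2].round(1) for a,c in (((188.6,171.5),(250.6,244.9)),((218.3,230.7),(316.9,242.2)))])
print(r.tip_extent)
go(550,-205,100,50.3)
E
```

```text
[ 629.5 -274.5]
[ 522.  -163.3]
[ 501.9 -187.9]
pl mean [ 547.3043  -202.75833]
along -598.5568070897823 -505.6906646117862 across -216.0229196920789 -171.16743220272514
reel x [ 631.9039 -144.817 ] [692.28986 -90.96358]
12 [array([-4.5, 10.5]), array([-3.9, 10.9])]
17 [array([-1.1,  0.8]), array([-1.2,  0.8])]
22 [array([ 2.2, -8.8]), array([ 1.5, -9.2])]
25.0
  spin option 1.045 j6->~ 1.91
  spin option -2.097 j6->~ -1.23
t 0.1 pos [ 215.3 -586.2  255.3] ycur -69.8 dp cm [ 44.56 -24.23  15.58] w 0.999 tilt [-0.     0.002 -1.   ]
```

```bash
python3 -m pendant '{"dp":[[4.05,-2.2,0],[4.05,-2.2,0],[4.05,-2.2,0],[4.05,-2.2,0],[4.05,-2.2,0],[4.05,-2.2,0],[4.05,-2.2,0],[4.05,-2.2,0]],"spin":[0,0,0,0,0,0,0,0]}' 0
python3 -m pendant '{"dp":[[4.05,-2.2,0],[4.05,-2.2,0],[4.05,-2.2,0],[0,0,0],[0,0,0],[0,0,0],[0,0,0],[0,0,0]],"spin":[0,0,0,-0.15,-0.15,-0.15,-0.15,-0.15]}'
python3 -m pendant '{"dp":[[0,0,1.5],[0,0,1.5],[0,0,1.5],[0,0,1.5],[0,0,1.5],[0,0,1.5],[0,0,1.5],[0,0,1.5]],"spin":[-0.15,-0.15,-0.15,-0.15,-0.15,-0.15,-0.15,-0.15]}'
python3 -c "
from h import *
go(545,-201,28,50.3)"
```

```text
clock: 0.9
position: [459.6, -308.1, 256.0]
tool_rot: [-0.0, 0.985, 0.175, -0.0]
ft_force: [0.3, 0.3, 0.3]
gripper_width: 1.003
grasp_force: 0.0
clock: 1.7
position: [550.0, -205.7, 255.7]
tool_rot: [-0.001, 0.85, 0.526, -0.0]
ft_force: [1.3, -0.7, -0.1]
gripper_width: 1.0
grasp_force: 0.0
clock: 2.5
position: [549.8, -205.8, 135.2]
tool_rot: [-0.0, 0.405, 0.914, 0.0]
ft_force: [1.4, 0.2, 0.4]
gripper_width: 1.002
grasp_force: 0.0
  spin option 3.001 j6->~ 1.91
  spin option -0.141 j6->~ -1.23
t 2.5 pos [ 549.8 -205.8  135.2] ycur 42.2 dp cm [ 0.67 -0.03 10.72] w 1.002 tilt [-0.001  0.    -1.   ]
```

```bash
python3 -m pendant '{"dp":[[0.67,0,1.5],[0,0,2],[0,0,2],[0,0,2],[0,0,1.5],[0,0,1],[0,0,0.7],[0,0,0]],"spin":[-0.141,0,0,0,0,0,0,0]}' 0
python3 - <<'E'
from h import *
go(545,-201,28,50.3)
t=r.get_image("top");s=r.get_image("side")
a=cv2.resize(t[120:240,290:430],(640,540),interpolation=2);cv2.imwrite("pics/p1.png",a)
cv2.imwrite("pics/p1s.png",cv2.resize(s[130:230,250:400],(750,500),interpolation=2))
E
```

```text
clock: 3.3
position: [545.2, -200.8, 28.5]
tool_rot: [-0.001, 0.342, 0.94, 0.0]
ft_force: [-0.2, -0.2, 0.5]
gripper_width: 1.0
grasp_force: 0.0
  spin option 3.136 j6->~ 1.91
  spin option -0.006 j6->~ -1.23
  spin option -3.148 j6->~ -4.37
t 3.3 pos [ 545.2 -200.8   28.5] ycur 50.0 dp cm [ 0.01 -0.03  0.05] w 1.0 tilt [-0.001  0.001 -1.   ]
```

View pics/p1s.png

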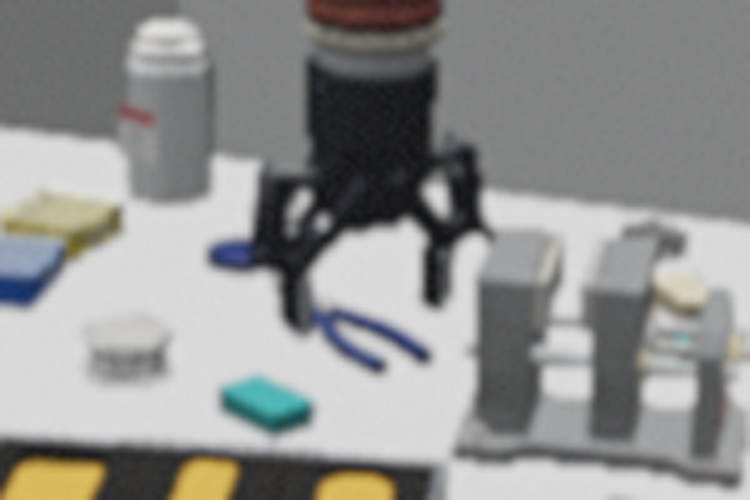

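Side crop: the fingertips straddle the pliers (crop (297,325) and (435,300)), with the handles between and in front of them. I'll check the tip height by projection.

```bash
python3 - <<'E'
from h import *
for z in (3,10,16):
  for k in (1,-1):
    e=np.array([np.cos(.877),np.sin(.877)])*k*50
    p=pix("side",[545+e[0],-201+e[1],z]);print(z,k,((p-[250,130])*5).round(0))
E
```

```text
3 1 [294. 354.]
3 -1 [438. 324.]
10 1 [294. 343.]
10 -1 [438. 313.]
16 1 [294. 333.]
16 -1 [438. 304.]
```

```bash
python3 -m pendant '{"dp":[[0,0,0.45],[0,0,0],[0,0,0],[0,0,0],[0,0,0],[0,0,0],[0,0,0],[0,0,0]],"spin":[0,0,0,0,0,0,0,0]}' 0
python3 -m pendant '{"dp":[[0,0,0],[0,0,0],[0,0,0],[0,0,0],[0,0,0],[0,0,0],[0,0,0],[0,0,0]],"spin":[0,0,0,0,0,0,0,0]}' 255
```

```text
clock: 4.2
position: [545.7, -201.0, 24.8]
tool_rot: [-0.0, 0.342, 0.94, 0.0]
ft_force: [0.2, 0.4, -0.6]
gripper_width: 0.999
grasp_force: 0.0
clock: 5.0
position: [545.9, -201.1, 25.3]
tool_rot: [0.0, 0.342, 0.94, -0.0]
ft_force: [-1.6, 0.9, 4.5]
gripper_width: 0.514
grasp_force: 60.8
```

```bash
python3 -m pendant '{"dp":[[0,0,-0.5],[0,0,-1],[0,0,-2],[0,0,-2],[0,0,-2],[0,0,-2],[0,0,-2],[0,0,-1]],"spin":[0,0,0,0,0,0,0,0]}'
python3 - <<'E'
from h import *
print(r.get_state()["gripper_width"],r.get_state()["ft_force"])
# pliers origin = TCP - 35*u ; target origin at pliers pocket, u_target at 102.9 deg
c=np.array([457.0,88.0]);u=np.array([np.cos(np.radians(102.9)),np.sin(np.radians(102.9))])
g=c+35*u;print(g);go(g[0],g[1],150,12.9)
t=r.get_image("top");s=r.get_image("side")
cv2.imwrite("pics/p2.png",np.hstack([cv2.resize(t[100:240,290:430],(420,420),interpolation=2),cv2.resize(s[110:230,260:380],(380,420),interpolation=2)]))
E
```

```text
clock: 5.8
position: [546.7, -201.5, 152.5]
tool_rot: [0.002, 0.342, 0.94, -0.0]
ft_force: [0.5, -0.1, -1.0]
gripper_width: 0.518
grasp_force: 61.3
0.5183131590380261 [ 0.51848204 -0.0634436  -1.0169118 ]
[449.18624594 122.1166418 ]
  spin option 0.647 j6->~ 0.04
  spin option -2.495 j6->~ -3.1
t 5.8 pos [ 546.7 -201.5  152.5] ycur 50.0 dp cm [28.29 18.51  0.16] w 0.518 tilt [ 0.003 -0.002 -1.   ]
```

View pics/p2.png

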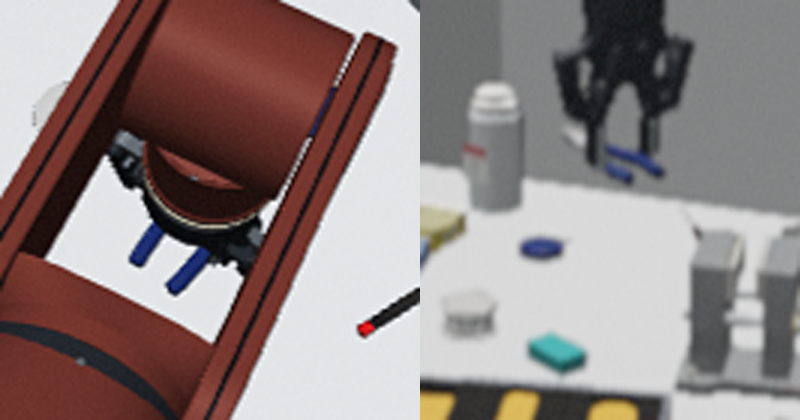

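```bash
python3 -m pendant '{"dp":[[0,0,-3],[4.04,2.64,0],[4.04,2.64,0],[4.04,2.64,0],[4.04,2.64,0],[4.04,2.64,0],[4.04,2.64,0],[4.04,2.64,0]],"spin":[0,0,0,0,0,0,0,0]}'
python3 -m pendant '{"dp":[[0,0,1],[0,0,2],[0,0,2],[0,0,2],[0,0,2],[0,0,2],[0,0,1],[0,0,0]],"spin":[0.15,0.15,0.15,0.15,0.047,0,0,0]}'
python3 - <<'E'
from h import *
go(449.2,122.1,42.5,12.9)
t=r.get_image("top");s=r.get_image("side")
cv2.imwrite("pics/p3.png",np.hstack([cv2.resize(t[130:270,150:290],(400,400),interpolation=2),cv2.resize(s[190:270,220:350],(400,400*80//130),interpolation=2).repeat(1,0) if 0 else cv2.resize(s[170:280,230:340],(400,400),interpolation=2)]))
E
```

```text
clock: 6.7
position: [446.5, 123.9, 178.7]
tool_rot: [-0.001, 0.343, 0.94, -0.0]
ft_force: [1.2, 1.7, -1.4]
gripper_width: 0.519
grasp_force: 61.5
clock: 7.5
position: [446.1, 122.1, 57.7]
tool_rot: [-0.002, 0.623, 0.782, -0.002]
ft_force: [0.4, -0.4, -1.0]
gripper_width: 0.519
grasp_force: 61.5
  spin option 3.142 j6->~ 3.18
  spin option -0.0 j6->~ 0.04
  spin option -3.142 j6->~ -3.1
t 7.5 pos [446.1 122.1  57.7] ycur 12.9 dp cm [-0.07  0.31  1.52] w 0.519 tilt [-0.005 -0.    -1.   ]
```

View pics/p3.png

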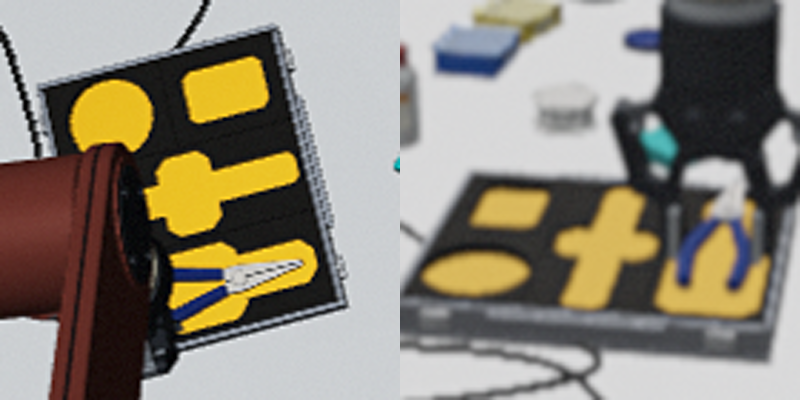

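Crop: the pliers hang over their pocket with the nose at (302,265), inside the pocket end at (318,255), and the axis is parallel. Lowering.

```bash
python3 -m pendant '{"dp":[[0,0.3,0],[0,0,0.4],[0,0,0.4],[0,0,0.2],[0,0,0.2],[0,0,0.1],[0,0,0],[0,0,0]],"spin":[0,0,0,0,0,0,0,0]}'
```

```text
clock: 8.4
position: [451.0, 123.0, 46.8]
tool_rot: [-0.0, 0.623, 0.782, -0.0]
ft_force: [0.1, 0.8, 0.6]
gripper_width: 0.519
grasp_force: 61.5
```

```bash
python3 -m pendant '{"dp":[[0,0,0.1],[0,0,0.1],[0,0,0.1],[0,0,0],[0,0,0],[0,0,0],[0,0,0],[0,0,0]],"spin":[0,0,0,0,0,0,0,0]}'
```

```text
clock: 9.2
position: [451.1, 123.1, 44.3]
tool_rot: [-0.0, 0.623, 0.782, -0.0]
ft_force: [-2.2, -0.1, 5.5]
gripper_width: 0.518
grasp_force: 62.0
```

```bash
python3 -m pendant '{"dp":[[0,0,0],[0,0,0],[0,0,0],[0,0,0],[0,0,-0.5],[0,0,-1.5],[0,0,-3],[0,0,-4]],"spin":[0,0,0,0,0,0,0,0]}' 60
python3 - <<'E'
from h import *
go(526.3,-399.4,180,30.7)
s=r.get_image("side");cv2.imwrite("pics/p4.png",cv2.resize(s[205:275,225:345],(720,420),interpolation=2))
E
```

```text
clock: 10.0
position: [449.5, 122.9, 132.9]
tool_rot: [-0.002, 0.623, 0.782, -0.001]
ft_force: [1.4, -0.3, -0.1]
gripper_width: 0.762
grasp_force: 0.0
  spin option 2.831 j6->~ 1.96
  spin option -0.311 j6->~ -1.18
t 10.0 pos [449.5 122.9 132.9] ycur 12.9 dp cm [-52.62  -4.17  -4.73] w 0.762 tilt [-0.004 -0.    -1.   ]
```

View pics/p4.png

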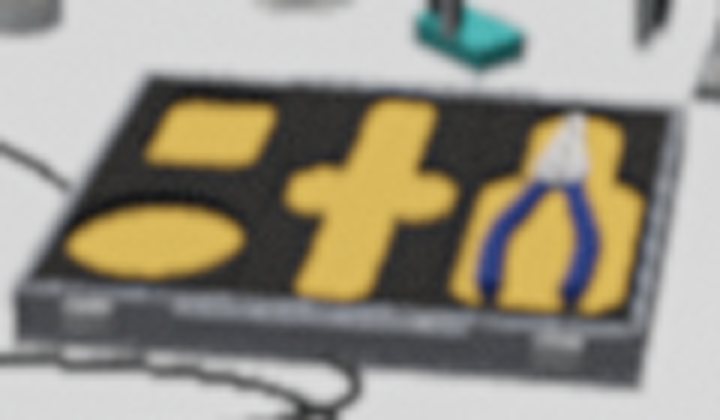

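Pliers lie in their pocket, nose at (572,120) and handles at (490,290) and (572,290) in the crop. Next is the screwdriver.

```bash
python3 -m pendant '{"dp":[[0,0,-4.7],[-4.78,-0.38,0],[-4.78,-0.38,0],[-4.78,-0.38,0],[-4.78,-0.38,0],[-4.78,-0.38,0],[-4.78,-0.38,0],[-4.78,-0.38,0]],"spin":[0,0,0,0,0,0,0,0]}' 60
python3 -m pendant '{"dp":[[-4.78,-0.38,0],[-4.78,-0.38,0],[-4.78,-0.38,0],[-4.78,-0.38,0],[0,0,4],[0,0,4],[0,0,3],[0,0,1]],"spin":[0,0,0,0,-0.15,-0.15,-0.011,0]}'
python3 -c "
from h import *
go(526.3,-399.4,27,30.7)"
```

```text
clock: 10.85
position: [500.1, -211.3, 181.1]
tool_rot: [0.001, 0.623, 0.782, 0.0]
ft_force: [0.7, -0.1, 0.5]
gripper_width: 0.764
grasp_force: 0.0
clock: 11.65
position: [525.4, -397.1, 56.1]
tool_rot: [-0.003, 0.495, 0.869, 0.001]
ft_force: [-1.5, 0.0, -0.3]
gripper_width: 0.764
grasp_force: 0.0
  spin option 3.141 j6->~ 1.96
  spin option -0.0 j6->~ -1.18
  spin option -3.142 j6->~ -4.33
t 11.65 pos [ 525.4 -397.1   56.1] ycur 30.7 dp cm [-0.26 -0.04  2.9 ] w 0.764 tilt [-0.005  0.005 -1.   ]
```

```bash
python3 -m pendant '{"dp":[[-0.15,0,0.7],[0,0,0.7],[0,0,0.7],[0,0,0.5],[0,0,0],[0,0,0],[0,0,0],[0,0,0]],"spin":[0,0,0,0,0,0,0,0]}'
python3 -m pendant '{"dp":[[0,0,0.1],[0,0,0],[0,0,0],[0,0,0],[0,0,0],[0,0,0],[0,0,0],[0,0,0]],"spin":[0,0,0,0,0,0,0,0]}' 255
```

```text
clock: 12.45
position: [528.6, -400.3, 35.3]
tool_rot: [0.0, 0.495, 0.869, -0.0]
ft_force: [-0.4, 0.4, -0.1]
gripper_width: 0.766
grasp_force: 0.0
clock: 13.25
position: [528.4, -400.2, 34.0]
tool_rot: [0.0, 0.495, 0.869, -0.0]
ft_force: [-0.5, 0.4, 2.3]
gripper_width: 0.083
grasp_force: 58.8
```

Gripped too high (7 mm chord). Re-gripping lower.

```bash
python3 -m pendant '{"dp":[[0,0,0],[0,0,0],[0,0,0],[0,0,0.2],[0,0,0.3],[0,0,0.2],[0,0,0],[0,0,0]],"spin":[0,0,0,0,0,0,0,0]}' 120
python3 -m pendant '{"dp":[[0,0,0],[0,0,0],[0,0,0],[0,0,0],[0,0,0],[0,0,0],[0,0,0],[0,0,0]],"spin":[0,0,0,0,0,0,0,0]}' 255
```

```text
clock: 14.05
position: [528.2, -400.0, 26.6]
tool_rot: [-0.0, 0.495, 0.869, 0.0]
ft_force: [0.3, -0.3, -0.4]
gripper_width: 0.528
grasp_force: 0.0
clock: 14.85
position: [528.6, -400.3, 27.2]
tool_rot: [0.0, 0.495, 0.869, -0.0]
ft_force: [-0.3, -0.6, 3.3]
gripper_width: 0.101
grasp_force: 60.7
```

```bash
python3 -m pendant '{"dp":[[0,0,-1],[0,0,-2],[0,0,-3],[0,0,-4],[0,0,-4],[0,0,-2],[0,0,0],[0,0,0]],"spin":[0,0,0,0,0,0,0,0]}'
python3 - <<'E'
from h import *
u=np.array([np.cos(np.radians(102.9)),np.sin(np.radians(102.9))]);g=np.array([531.6,105.5])+8*u;print(g);go(g[0],g[1],185,12.9)
t=r.get_image("top");s=r.get_image("side")
cv2.imwrite("pics/p5.png",np.hstack([cv2.resize(t[130:250,370:490],(400,400),interpolation=2),cv2.resize(s[90:210,310:430],(400,400),interpolation=2)]))
E
```

```text
clock: 15.65
position: [528.2, -399.9, 186.7]
tool_rot: [0.0, 0.495, 0.869, 0.0]
ft_force: [0.1, 0.1, -1.2]
gripper_width: 0.104
grasp_force: 60.3
[529.81399907 113.29808955]
  spin option 0.311 j6->~ -0.01
  spin option -2.831 j6->~ -3.16
t 15.65 pos [ 528.2 -399.9  186.7] ycur 30.7 dp cm [44.04 26.35  0.17] w 0.104 tilt [ 0.  0. -1.]
```

View pics/p5.png

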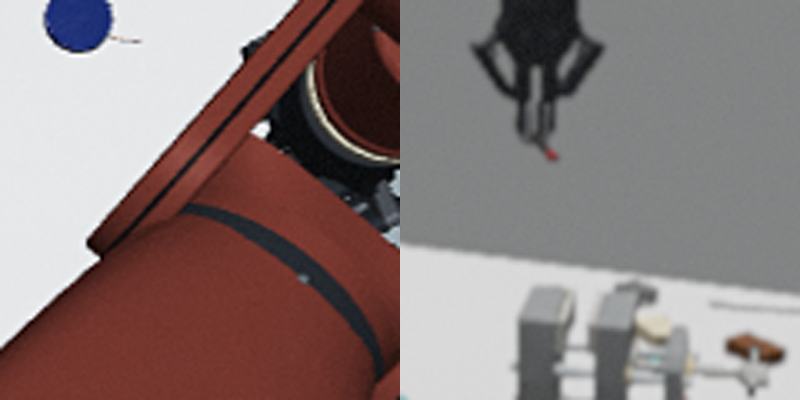

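Screwdriver is held, red cap visible at (552,155) in the right-hand crop. Moving to the driver slot: |dp| 51.3 cm over 11 rows.

```bash
python3 -c "
from h import *
p=plane('side',(355.6,136.5),165)[:2];g=np.array([528.2,-399.9]);print(p,np.linalg.norm(p-g),np.degrees(np.arctan2(*(p-g)[::-1])))"
python3 -m pendant '{"dp":[[4,2.4,0],[4,2.4,0],[4,2.4,0],[4,2.4,0],[4,2.4,0],[4,2.4,0],[4,2.4,0],[4,2.4,0]],"spin":[0,0,0,0,0,0,0,0]}'
python3 -m pendant '{"dp":[[4,2.4,0],[4,2.4,0],[4,2.4,0],[0,0,3],[0,0,4],[0,0,3],[0,0,2],[0,0,0]],"spin":[0,0,0,0.15,0.15,0.011,0,0]}'
python3 - <<'E'
from h import *
go(529.8,113.3,44.5,12.9)
t=r.get_image("top");s=r.get_image("side")
cv2.imwrite("pics/p6.png",np.hstack([cv2.resize(t[130:270,150:290],(400,400),interpolation=2),cv2.resize(s[170:280,230:340],(400,400),interpolation=2)]))
E
```

```text
[ 488.56880626 -326.96732116] 83.00486226886545 118.51939979538575
clock: 16.55
position: [528.4, -24.9, 184.8]
tool_rot: [-0.002, 0.495, 0.869, -0.001]
ft_force: [0.0, -0.3, 0.9]
gripper_width: 0.107
grasp_force: 60.3
clock: 17.35
position: [526.0, 112.8, 61.5]
tool_rot: [-0.004, 0.623, 0.782, -0.004]
ft_force: [-0.6, -0.4, -0.8]
gripper_width: 0.107
grasp_force: 60.3
  spin option 3.142 j6->~ 3.13
  spin option 0.0 j6->~ -0.01
  spin option -3.142 j6->~ -3.16
t 17.35 pos [526.  112.8  61.5] ycur 12.9 dp cm [-0.03  0.4   1.69] w 0.107 tilt [-0.01  -0.001 -1.   ]
```

View pics/p6.png

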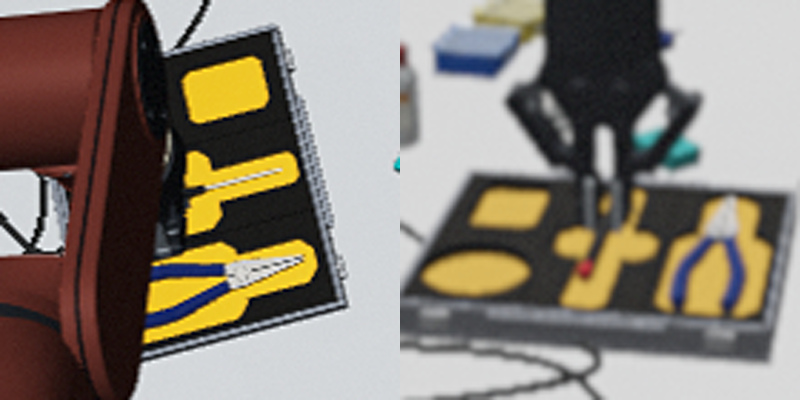

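Crop: the blade is over the slot with its tip at (285,170). The cap is at (587,268) in the side crop. Checking the offset along the slot.

```bash
python3 -c "
from h import *
u=np.array([np.cos(np.radians(102.9)),np.sin(np.radians(102.9))]);c=np.array([531.6,105.5]);v=np.array([u[1],-u[0]])
s=r.get_image('side')
for z in(33,40):
  b=blobs('side',s,(0,120,70),(10,255,255),(265,225,300,260),z,2);show(z,b)
  for x in b: print('cap',(x['xy']-c)@u,(x['xy']-c)@v,((x['Q']-c)@u).max())
  p=plane('top',(249.75,189.5),z)[:2];print('tip',(p-c)@u,(p-c)@v)
"
python3 -m pendant '{"dp":[[0,0.3,0.4],[0,0,0.4],[0,0,0],[0,0,0],[0,0,0],[0,0,0],[0,0,0],[0,0,0]],"spin":[0,0,0,0,0,0,0,0]}'
```

```text
tip -81.26423457315317 -5.5542827727524
tip -81.924518092295 -7.082472036064432
clock: 18.3
position: [533.5, 113.7, 58.9]
tool_rot: [0.0, 0.623, 0.782, 0.0]
ft_force: [-0.1, -1.4, -0.5]
gripper_width: 0.102
grasp_force: 60.3
```

```bash
python3 -m pendant '{"dp":[[0,-0.35,0.3],[0,0,0.3],[0,0,0.3],[0,0,0.2],[0,0,0.15],[0,0,0],[0,0,0],[0,0,0]],"spin":[0,0,0,0,0,0,0,0]}'
python3 -m pendant '{"dp":[[0,0,0.1],[0,0,0],[0,0,0],[0,0,0],[0,0,0],[0,0,0],[0,0,0],[0,0,0]],"spin":[0,0,0,0,0,0,0,0]}'
```

```text
clock: 19.1
position: [529.9, 112.9, 47.1]
tool_rot: [-0.0, 0.623, 0.782, -0.0]
ft_force: [-4.9, 0.1, 9.2]
gripper_width: 0.108
grasp_force: 61.5
clock: 19.9
position: [530.0, 112.9, 47.1]
tool_rot: [-0.0, 0.623, 0.782, -0.001]
ft_force: [-8.5, -1.4, 17.8]
gripper_width: 0.103
grasp_force: 62.5
```

```bash
python3 -m pendant '{"dp":[[0,0,-0.1],[0,0,0],[0,0,0],[0,0,0],[0,0,-0.5],[0,0,-1.5],[0,0,-4],[0,0,-5]],"spin":[0,0,0,0,0,0,0,0]}' 165
python3 - <<'E'
from h import *
go(662,-118,160,30)
s=r.get_image("side");cv2.imwrite("pics/p7.png",cv2.resize(s[205:275,225:345],(720,420),interpolation=2))
E
```

```text
clock: 20.7
position: [528.4, 112.7, 156.4]
tool_rot: [-0.002, 0.623, 0.782, -0.001]
ft_force: [1.1, -0.0, 0.7]
gripper_width: 0.353
grasp_force: 0.0
  spin option 2.843 j6->~ 2.44
  spin option -0.299 j6->~ -0.7
t 20.7 pos [528.4 112.7 156.4] ycur 12.9 dp cm [-25.47   7.87  -0.41] w 0.353 tilt [-0.004 -0.    -1.   ]
```

View pics/p7.png

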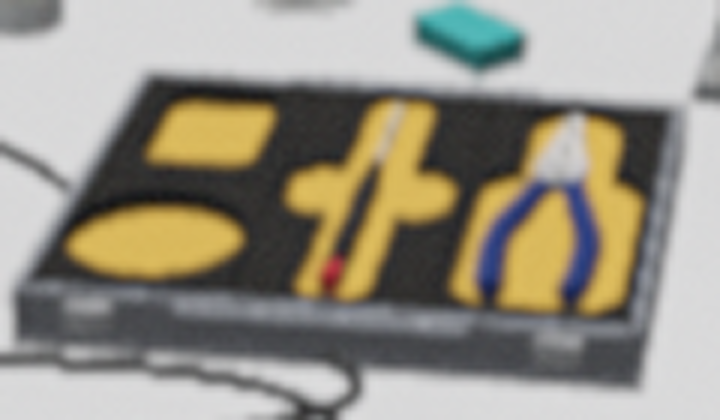

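Screwdriver lies in its slot, cap at (332,275). Next is the reel.

```bash
python3 -m pendant '{"dp":[[-4.26,1.36,0],[-4.26,1.36,0],[-4.26,1.36,0],[-4.26,1.36,0],[-4.26,1.36,0],[-4.26,1.36,0],[0,0,2],[0,0,3]],"spin":[0,0,0,0,0,0,0,0]}' 0
python3 -m pendant '{"dp":[[0,0,3],[0,0,1],[0,0,0],[0,0,0],[0,0,0],[0,0,0],[0,0,0],[0,0,0]],"spin":[0,0,0,0,0,0,0,0]}' 0
python3 - <<'E'
from h import *
go(665,-118,31)
s=r.get_image("side");cv2.imwrite("pics/p8.png",cv2.resize(s[130:230,210:360],(750,500),interpolation=2))
for a in((276,101),):print("bottle",plane("top",a,0)[:2])
for z in(0,24):
  b=blobs("side",cv2.imread("pics/side0.png"),(0,0,0),(180,40,190),(262,190,290,212),z,20);show(z,b)
E
```

```text
clock: 21.55
position: [669.6, -120.7, 109.7]
tool_rot: [0.003, 0.624, 0.781, 0.001]
ft_force: [-1.1, -1.1, -0.1]
gripper_width: 0.997
grasp_force: 0.0
clock: 22.35
position: [667.0, -118.1, 67.0]
tool_rot: [0.0, 0.623, 0.782, 0.0]
ft_force: [0.2, 0.4, 0.2]
gripper_width: 1.0
grasp_force: 0.0
t 22.35 pos [ 667.  -118.1   67. ] ycur 12.9 dp cm [ 0.06 -0.2   3.6 ] w 1.0 tilt [ 0.001 -0.    -1.   ]
bottle [765.69799292 -34.746933  ]
0 [275.5 202.2] [ 665.9 -123.2] [ 669.2 -127.2   46.7   67.8   23.9]
24 [275.5 202.2] [641.7 -71.8] [644.9 -75.7  44.6  64.8  23.9]
```

View pics/p8.png

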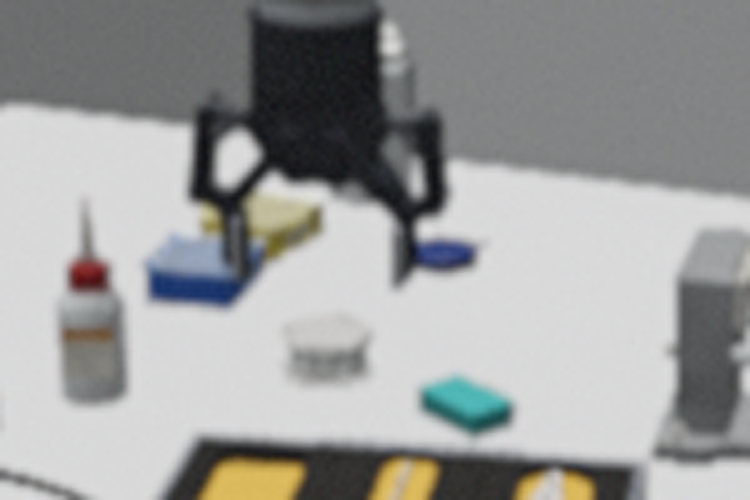

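Gripper is centred over the reel (crop (327,350)) and well clear of the bottle at (92,330).

```bash
python3 -m pendant '{"dp":[[0,-0.2,1],[0,0,1],[0,0,1],[0,0,0.6],[0,0,0],[0,0,0],[0,0,0],[0,0,0]],"spin":[0,0,0,0,0,0,0,0]}' 0
python3 -m pendant '{"dp":[[0,0,0],[0,0,0],[0,0,0],[0,0,0],[0,0,0],[0,0,0],[0,0,0],[0,0,0]],"spin":[0,0,0,0,0,0,0,0]}' 255
python3 -m pendant '{"dp":[[0,0,-0.5],[0,0,-1],[0,0,-2],[0,0,-2],[0,0,-2],[0,0,-2],[0,0,-1],[0,0,0]],"spin":[0,0,0,0,0,0,0,0]}'
python3 -c "
from h import *
go(594.2,168.5,140)
s=r.get_image('side');cv2.imwrite('pics/p9.png',cv2.resize(s[130:230,210:360],(750,500),interpolation=2))"
```

```text
clock: 23.2
position: [665.2, -118.6, 31.0]
tool_rot: [0.001, 0.623, 0.782, 0.0]
ft_force: [-0.2, -0.1, 0.5]
gripper_width: 1.002
grasp_force: 0.0
clock: 24.0
position: [665.4, -118.7, 31.1]
tool_rot: [0.001, 0.623, 0.782, 0.0]
ft_force: [0.7, 0.8, 4.4]
gripper_width: 0.593
grasp_force: 63.0
clock: 24.8
position: [665.8, -118.8, 137.5]
tool_rot: [0.002, 0.623, 0.782, 0.001]
ft_force: [0.5, -0.2, -1.3]
gripper_width: 0.59
grasp_force: 62.5
t 24.8 pos [ 665.8 -118.8  137.5] ycur 12.9 dp cm [29.6  -0.57 -0.3 ] w 0.59 tilt [ 0.003 -0.001 -1.   ]
```

View pics/p9.png

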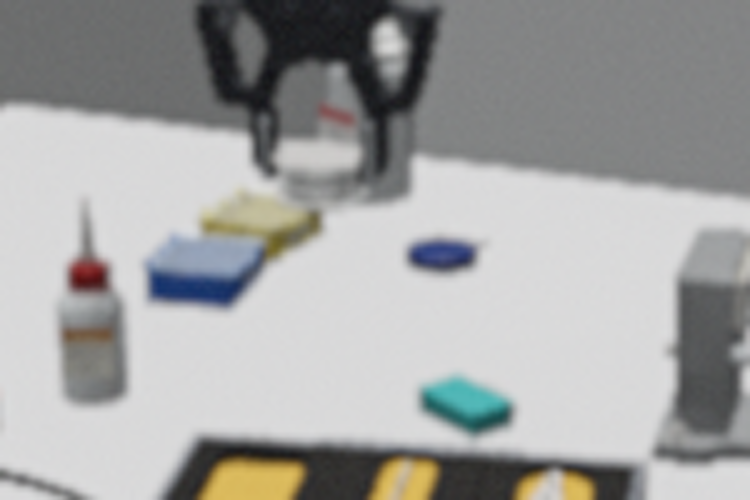

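Reel held level at crop (318,165). Moving to its pocket.

```bash
python3 -m pendant '{"dp":[[4.23,-0.08,0],[4.23,-0.08,0],[4.23,-0.08,0],[4.23,-0.08,0],[4.23,-0.08,0],[4.23,-0.08,0],[4.23,-0.08,0],[0,0,2]],"spin":[0,0,0,0,0,0,0,0]}'
python3 -m pendant '{"dp":[[0,0,2],[0,0,2],[0,0,1.5],[0,0,0],[0,0,0],[0,0,0],[0,0,0],[0,0,0]],"spin":[0,0,0,0,0,0,0,0]}'
python3 -c "
from h import *
go(594.2,168.5,45)"
```

```text
clock: 25.65
position: [592.7, 174.1, 116.4]
tool_rot: [0.0, 0.621, 0.784, 0.002]
ft_force: [1.0, -0.7, -0.6]
gripper_width: 0.589
grasp_force: 62.5
clock: 26.45
position: [593.9, 168.9, 61.4]
tool_rot: [0.001, 0.623, 0.782, 0.001]
ft_force: [-0.6, 0.2, 0.1]
gripper_width: 0.587
grasp_force: 62.5
t 26.45 pos [593.9 168.9  61.4] ycur 12.9 dp cm [-0.04  0.01  1.64] w 0.587 tilt [ 0.002  0.    -1.   ]
```

```bash
python3 -m pendant '{"dp":[[0,0,0.4],[0,0,0.4],[0,0,0.3],[0,0,0.2],[0,0,0.2],[0,0,0],[0,0,0],[0,0,0]],"spin":[0,0,0,0,0,0,0,0]}'
python3 -m pendant '{"dp":[[0,0,0.1],[0,0,0],[0,0,0],[0,0,0],[0,0,0],[0,0,0],[0,0,0],[0,0,0]],"spin":[0,0,0,0,0,0,0,0]}'
```

```text
clock: 27.25
position: [592.9, 168.9, 46.1]
tool_rot: [-0.0, 0.623, 0.782, -0.0]
ft_force: [-4.4, -0.7, 6.9]
gripper_width: 0.593
grasp_force: 63.1
clock: 28.05
position: [593.0, 168.9, 46.0]
tool_rot: [-0.0, 0.623, 0.782, -0.0]
ft_force: [-7.9, -1.8, 14.5]
gripper_width: 0.594
grasp_force: 64.2
```

```bash
python3 -m pendant '{"dp":[[0,0,-0.1],[0,0,0],[0,0,0],[0,0,0],[0,0,-0.5],[0,0,-1.5],[0,0,-4],[0,0,-5]],"spin":[0,0,0,0,0,0,0,0]}' 50
python3 -m pendant '{"dp":[[0,0,-2],[0,0,0],[0,0,0],[0,0,0],[0,0,0],[0,0,0],[0,0,0],[0,0,0]],"spin":[0,0,0,0,0,0,0,0]}' 50
python3 - <<'E'
from h import *
go(383,-335.2,180,42.3)
s=r.get_image("side");cv2.imwrite("pics/p10.png",cv2.resize(s[205:275,225:345],(720,420),interpolation=2))
o=cv2.imread("pics/side0.png");d=cv2.absdiff(s,o).max(2)[150:215,215:250];print("bottle diff",d.max())
E
```

```text
clock: 28.85
position: [591.5, 168.6, 155.1]
tool_rot: [-0.002, 0.623, 0.782, -0.002]
ft_force: [1.7, 0.6, 0.1]
gripper_width: 0.804
grasp_force: 0.0
clock: 29.65
position: [593.0, 168.8, 174.8]
tool_rot: [-0.0, 0.623, 0.782, -0.0]
ft_force: [0.4, 0.2, -0.9]
gripper_width: 0.803
grasp_force: 0.0
  spin option 2.628 j6->~ 1.68
  spin option -0.513 j6->~ -1.46
t 29.65 pos [593.  168.8 174.8] ycur 12.9 dp cm [-44.45 -31.72  -0.5 ] w 0.803 tilt [-0.001 -0.    -1.   ]
bottle diff 200
```

View pics/p10.png

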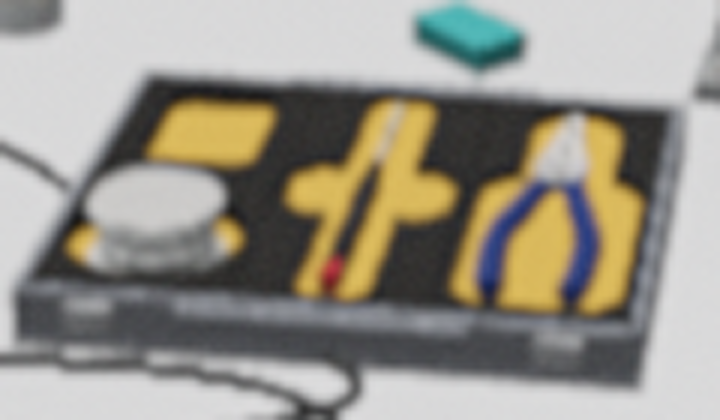

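Reel sits in its pocket at (160,215). Next is the fuse box, flying high over the vise.

```bash
python3 -m pendant '{"dp":[[0,0,-4],[-3.7,-2.64,0],[-3.7,-2.64,0],[-3.7,-2.64,0],[-3.7,-2.64,0],[-3.7,-2.64,0],[-3.7,-2.64,0],[-3.7,-2.64,0]],"spin":[0,0,0,0,0,0,0,0]}' 60
python3 -m pendant '{"dp":[[-3.7,-2.64,0],[-3.7,-2.64,0],[-3.7,-2.64,0],[-3.7,-2.64,0],[-3.7,-2.64,0],[0,0,4],[0,0,4],[0,0,4]],"spin":[0,0,0,0,0,-0.15,-0.15,-0.15]}'
python3 -m pendant '{"dp":[[0,0,2],[0,0,1],[0,0,0],[0,0,0],[0,0,0],[0,0,0],[0,0,0],[0,0,0]],"spin":[-0.063,0,0,0,0,0,0,0]}'
python3 -c "
from h import *
go(383,-335.2,30.5,42.3)
s=r.get_image('side');cv2.imwrite('pics/p11.png',cv2.resize(s[120:220,310:460],(750,500),interpolation=2))"
```

```text
clock: 30.5
position: [470.0, -126.3, 215.6]
tool_rot: [0.0, 0.623, 0.782, 0.0]
ft_force: [0.8, -0.7, 0.0]
gripper_width: 0.764
grasp_force: 0.0
clock: 31.3
position: [383.3, -335.5, 94.5]
tool_rot: [0.001, 0.431, 0.902, -0.0]
ft_force: [1.2, 0.5, -1.1]
gripper_width: 0.766
grasp_force: 0.0
clock: 32.1
position: [383.7, -334.9, 65.8]
tool_rot: [0.0, 0.405, 0.915, -0.0]
ft_force: [-0.6, -0.0, -0.9]
gripper_width: 0.768
grasp_force: 0.0
  spin option 3.141 j6->~ 1.68
  spin option -0.0 j6->~ -1.46
  spin option -3.142 j6->~ -4.6
t 32.1 pos [ 383.7 -334.9   65.8] ycur 42.3 dp cm [ 0.03 -0.08  3.53] w 0.768 tilt [ 0.001 -0.001 -1.   ]
```

View pics/p11.png

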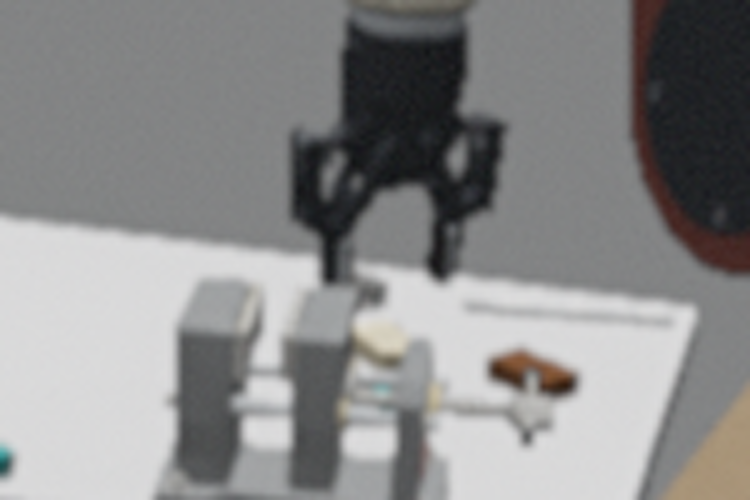

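Gripper is above the beige box (crop (380,340)), and the heat sink behind at (370,290) is clear.

```bash
python3 -m pendant '{"dp":[[0,-0.05,1],[0,0,1],[0,0,1],[0,0,0.5],[0,0,0],[0,0,0],[0,0,0],[0,0,0]],"spin":[0,0,0,0,0,0,0,0]}'
python3 -m pendant '{"dp":[[0,0,0],[0,0,0],[0,0,0],[0,0,0],[0,0,0],[0,0,0],[0,0,0],[0,0,0]],"spin":[0,0,0,0,0,0,0,0]}' 255
python3 -m pendant '{"dp":[[0,0,-0.5],[0,0,-1],[0,0,-2],[0,0,-4],[0,0,-4],[0,0,-4],[0,0,-2],[0,0,0]],"spin":[0,0,0,0,0,0,0,0]}'
python3 -c "
from h import *
go(616.5,76.3,205,12.9)
s=r.get_image('side');cv2.imwrite('pics/p12.png',cv2.resize(s[70:190,310:460],(750,600),interpolation=2))"
```

```text
clock: 32.95
position: [383.4, -335.3, 30.8]
tool_rot: [0.0, 0.404, 0.915, -0.0]
ft_force: [0.3, 0.4, 0.5]
gripper_width: 0.76
grasp_force: 0.0
clock: 33.75
position: [383.4, -335.3, 30.8]
tool_rot: [0.0, 0.404, 0.915, -0.0]
ft_force: [0.1, 1.1, 5.2]
gripper_width: 0.331
grasp_force: 59.7
clock: 34.55
position: [384.6, -336.7, 210.0]
tool_rot: [0.004, 0.404, 0.915, -0.002]
ft_force: [0.4, -0.9, 0.2]
gripper_width: 0.332
grasp_force: 59.2
  spin option 0.513 j6->~ -0.1
  spin option -2.629 j6->~ -3.24
t 34.55 pos [ 384.6 -336.7  210. ] ycur 42.3 dp cm [14.95 44.94  0.36] w 0.332 tilt [ 0.005 -0.006 -1.   ]
```

View pics/p12.png

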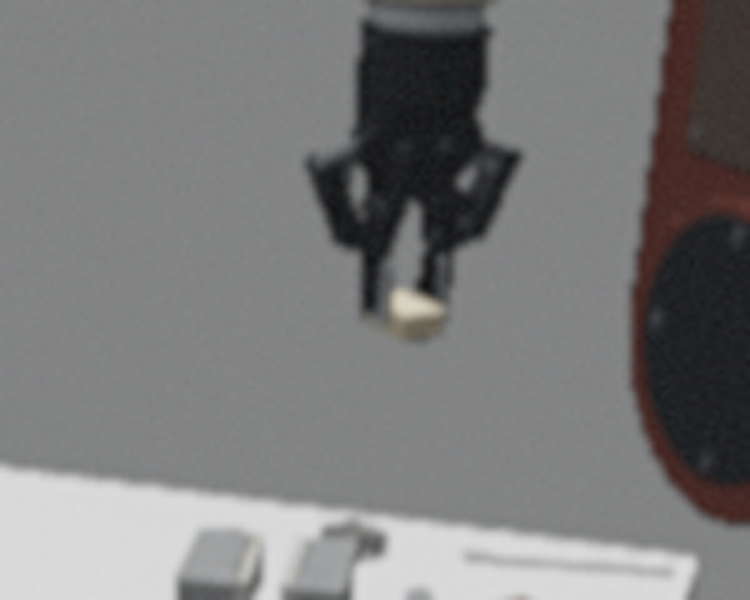

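Box is held at (415,315). Moving to its pocket.

```bash
python3 -m pendant '{"dp":[[1.5,4.5,0],[1.5,4.5,0],[1.5,4.5,0],[1.5,4.5,0],[1.5,4.5,0],[1.5,4.5,0],[1.5,4.5,0],[1.5,4.5,0]],"spin":[0,0,0,0,0,0,0,0]}'
python3 -m pendant '{"dp":[[1.5,4.5,0],[1.5,4.5,0],[0,0,4],[0,0,4],[0,0,3],[0,0,2],[0,0,1],[0,0,0]],"spin":[0,0,0.15,0.15,0.15,0.063,0,0]}'
python3 -m pendant '{"dp":[[0,0,0],[0,0,0],[0,0,0],[0,0,0],[0,0,0],[0,0,0],[0,0,0],[0,0,0]],"spin":[0,0,0,0,0,0,0,0]}'
python3 -c "
from h import *
go(616.5,76.3,48,12.9)"
```

```text
clock: 35.4
position: [568.0, -1.9, 203.0]
tool_rot: [-0.002, 0.404, 0.915, -0.001]
ft_force: [0.3, -1.2, -0.1]
gripper_width: 0.33
grasp_force: 59.3
clock: 36.2
position: [612.7, 78.7, 62.1]
tool_rot: [-0.002, 0.623, 0.783, -0.002]
ft_force: [-0.3, 0.7, -0.1]
gripper_width: 0.333
grasp_force: 59.3
clock: 37.0
position: [615.0, 78.8, 65.3]
tool_rot: [-0.0, 0.623, 0.782, -0.0]
ft_force: [-0.7, 0.1, -0.1]
gripper_width: 0.332
grasp_force: 59.3
  spin option 3.142 j6->~ 3.04
  spin option -0.0 j6->~ -0.1
  spin option -3.142 j6->~ -3.24
t 37.0 pos [615.   78.8  65.3] ycur 12.9 dp cm [-0.28  0.09  1.73] w 0.332 tilt [-0.  0. -1.]
```

```bash
python3 -m pendant '{"dp":[[-0.3,0.1,0.4],[0,0,0.4],[0,0,0.4],[0,0,0.3],[0,0,0.15],[0,0,0],[0,0,0],[0,0,0]],"spin":[0,0,0,0,0,0,0,0]}'
python3 -m pendant '{"dp":[[0,0,0.1],[0,0,0],[0,0,0],[0,0,0],[0,0,0],[0,0,0],[0,0,0],[0,0,0]],"spin":[0,0,0,0,0,0,0,0]}'
```

```text
clock: 37.8
position: [616.9, 76.1, 49.1]
tool_rot: [0.0, 0.623, 0.782, 0.0]
ft_force: [-0.2, -0.5, -0.5]
gripper_width: 0.332
grasp_force: 59.3
clock: 38.6
position: [616.8, 76.1, 47.9]
tool_rot: [0.0, 0.623, 0.782, 0.0]
ft_force: [0.6, 0.5, 0.5]
gripper_width: 0.331
grasp_force: 59.5
```

```bash
python3 -m pendant '{"dp":[[0,0,0.1],[0,0,0],[0,0,0],[0,0,0],[0,0,0],[0,0,0],[0,0,0],[0,0,0]],"spin":[0,0,0,0,0,0,0,0]}'
python3 -m pendant '{"dp":[[0,0,0],[0,0,0],[0,0,0],[0,0,0],[0,0,-0.5],[0,0,-1.5],[0,0,-4],[0,0,-5]],"spin":[0,0,0,0,0,0,0,0]}' 100
python3 -m pendant '{"dp":[[0,0,-3],[-5,0,0],[-5,0,0],[-5,0,0],[-5,0,0],[-5,0,0],[-5,0,0],[-5,0,0]],"spin":[0,0,0,0,0,0,0,0]}'
python3 - <<'E'
from h import *
s=r.get_image("side");t=r.get_image("top")
cv2.imwrite("pics/p13.png",np.hstack([cv2.resize(t[130:270,155:295],(400,400),interpolation=2),cv2.resize(s[200:275,225:345],(400,400*75//120)).copy() if 0 else cv2.resize(s[150:275,215:340],(400,400),interpolation=2)]))
E
```

```text
clock: 39.4
position: [616.8, 76.1, 47.8]
tool_rot: [0.0, 0.623, 0.782, -0.0]
ft_force: [-2.7, 0.2, 7.4]
gripper_width: 0.33
grasp_force: 60.2
clock: 40.2
position: [615.4, 76.2, 156.6]
tool_rot: [-0.002, 0.623, 0.782, -0.001]
ft_force: [0.6, 0.7, 0.4]
gripper_width: 0.609
grasp_force: 0.0
clock: 41.0
position: [695.7, -267.3, 189.0]
tool_rot: [0.001, 0.623, 0.782, 0.0]
ft_force: [1.9, -0.0, 0.2]
gripper_width: 0.609
grasp_force: 0.0
```

View pics/p13.png

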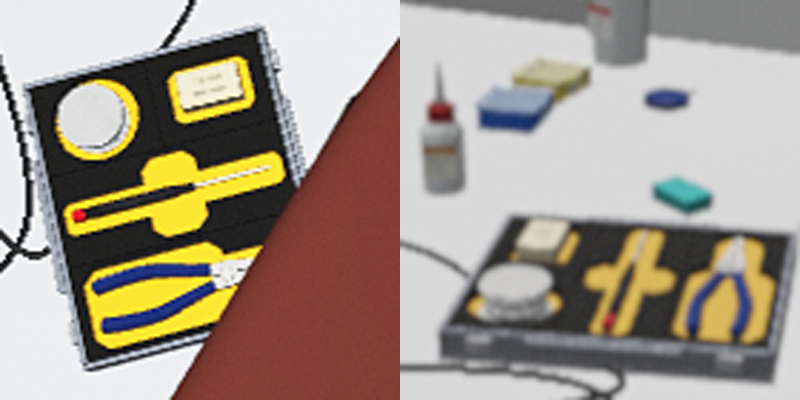

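All four items sit inside their pockets: reel (92,115), fuse box (210,88), screwdriver (80,215) to (270,168), pliers (160,290). The bottle is unmoved. Handing in.

```bash
python3 -c "
from cell import r
print(r.sign_off())"
```

```text
the job is handed in; nothing more can be done
None
```

The pliers, screwdriver, reel and fuse box are each in their own pocket, placed in that order; the flux bottle and heat sink were not touched, and I handed the job in at about 41 s without getting a verdict back.

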